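# Seat the guide plate of a belt-buckle drilling jig

## Robot

A 6-joint arm with a two-finger parallel gripper is mounted at the origin on the work surface. World frame = base frame: x ahead of the robot, y to its left, z up, the work surface at z = 0. Lengths are in m, angles in rad, forces in N, time in s.
With the tool pointing down it reaches from about 0.25 to 0.775 m from the base axis. Payload 8.9 kg.
Tool frame: the origin (TCP) lies midway between the tips of the shut fingers; the grasp point (between the pads) lies 19 mm behind it; z points along the fingers, y is the line along which they close (so a half turn about z gives the same grasp; the last joint's range is limited). The gripper opens to 85 mm and grips with 20 to 120 N. Pads are 22 mm wide; open, the fingers measure 114 mm over their backs; the gripper's body (76 mm by 85 mm) begins 54 mm behind the grasp point. The pads swing forward as they close: fully open they stand 13 mm farther back than shut.
Start: joints at [-1.44, 0.291, -0.153, 1.127, 0, 1.431], TCP at [0.14, -0.506, 0.231] pointing down, gripper open.
Joint ranges: [-2.52, 2.52], [-0.91, 1.74], [-1.3, 1.37], [-1.96, 2.02], [-1.52, 1.47], [-3.14, 3.14]. Speed limits (rad/s): [2.22, 2.22, 2.79, 3.14, 3.14, 3.14].

## Interface

Orientations are given as [roll, pitch, yaw] about the fixed x, y, z axes, in that order (R = Rz(yaw) Ry(pitch) Rx(roll)).
In Python, from plant import telemetry, eyes, r gives the robot as it stands. The module is installed in compiled form; this text tells all that it offers.
- The arm moves only by the tool drive_tool, never from a script. Its argument "commands" is one flat list of numbers, 4 for each row, row after row: the shift along the tool's x, y, z normalised to -1 to 1, where 1 is 0.02 m, then the turn about the tool's z normalised to -1 to 1, where 1 is 5 degrees. A call has 1 to 8 rows; each row shifts and turns the commanded pose from where the row before left it, along the tool's axes as they then stand; what a row does not reach is not made up. A row lasts 1/8 s, in which the tool goes at most 62.5 mm and 10.7 degrees, less where a joint would pass 70% of its speed; a pose out of reach is approached as far as the arm can. A call with a number of a shift or a turn outside -1 to 1 is refused whole. A call with a gripper value outside its range is refused whole. "jaw" is the closure, from 0 (fully open) to 1 (shut), set as the call begins (left out, the last holds). The fingers move at their own pace and stop on an object; "newtons" is the grip in N (left out, the last holds). Time passes only in rows, so rows that do not move let the fingers close. It gives the time, the measured TCP pose, the force, the opening and the grip force at its end, in the units of the state.
- telemetry.state(): the state, without advancing time (a new reading comes with each control period).
- eyes.camera(name): name is "side" or "top" or "wrist"; returns a dict with "img" (420x560x3 uint8, red, green, blue), "depth" (420x560 float32, m along the optical axis (not along the pixel's ray), 0 where there is no reading), "fx", "fy", "cx", "cy" (pixels), "eye" and "attitude" of the camera in the world; the wrist camera has in their place "T_tool_cam" (4x4, takes a point from camera to tool coordinates, whose origin is the TCP and whose axes are the flange's). Camera axes: x right, y down, z forward; pixel columns grow to the right and rows downward; lengths in m; the calibration is good to about 2 mm. A picture is of the moment at which its call begins: read the wrist's pose just before it.
- r.finish_job(): hands the job in; it is judged then, once.
The state is a dict: "clock": time; "qpos": joint angles; "qd": joint speeds; "joint_efforts": joint torques, N m; "tcp_pos": TCP position; "ee_rot": TCP orientation; "contact_force": force on the tool from outside, world axes, zero at the start; "ft_torque": the same for the moment, N m; "finger_gap": opening from 0.0 (shut) to 1.0 (fully open); "grip_force": force on a finger pad.
Only numpy, scipy, OpenCV 4.12 (cv2) and the standard library are available. Lean on these libraries where they do the work, as an engineer would, in place of code of your own. Each camera call takes 0.05 s, during which the arm holds its last target. There are 200 camera calls.

## Task

Turn the red clamp knob of the drilling jig clockwise to its stop to free the guide plate, then slide the plate by its black grip along its rails, without lifting it off them, until it drops onto the hidden locating pin. Press it down against the spring until it is fully home and flush, and finish while still holding it pressed down there; leave the knob free and the other things on the bench where they are.

Things in the scene. Friction and masses are not known exactly. Their poses are not given: they have to be found in the camera images.
- jig: Drilling jig fixed on the bench: green base 150 x 272 x 12 mm, slideway along its y between steel side fences (tops 37 mm above the bench, 93 mm apart inside) and end walls (inner faces y = +113, -140 mm). Origin at bench level under the slideway's middle; z up, +y from the parking end to the seat end; knob on its +x side. Its rails carry the sliding plate's underside at z = 34 mm.
- seat (a point): The seat: where the guide plate's origin is when fully home, in the jig's frame at x = 0, y = +55, z = 25 mm. Here the rails end so that the plate's feet can sink; fully home, its feet stand on the base and its top is flush with the fence tops. Between the rails lie the pin and a sprung brass nest. 8 mm of spare slideway beyond.
- pin_tip (a point): Tip of the jig's upright locating pin (10 mm across, upper 5 mm tapering to 4 mm), in the jig's frame at x = 0, y = +87, z = 33 mm: just under the sliding plate, which hides it.
- guide_plate: Loose aluminium plate, about 0.35 kg, 90 (x) x 100 (y) x 12 mm, with dark drill bushes and a black upright grip at its centre. Origin at the centre of its underside, axes as the jig's; 1.7 mm play at each side in the slideway. Four feet reach 10 mm below the underside. Starts parked in the slideway, its origin at y = -85 to -70 mm in the jig's frame.
- handle (a point): The black grip on the guide plate: 44 mm along the plate's x, 16 mm thick along its y, its top 46 mm above the plate's underside. This point is on its axis 33 mm above the underside (13 mm below its top).
- plate_hole (a point): Mouth of the blind hole in the plate's underside (plate frame x = 0, y = +32, z = 0 mm): 11.5 mm across, 10 mm deep, unseen from above. It finds the pin's taper from up to about 3 mm off. On the pin the plate can drop 5 mm, onto the sprung nest; pressing it down the last 4 mm takes about 10 N.
- cam_knob (a joint): Angle of the red clamp knob on its upright axis, rad: 0 to 0.2 at the start (locked: its eccentric cam stands in the slideway in front of the plate); grows clockwise seen from above, to a stop at 1.4 (free; the cam is clear from about 1.15). Stiff, about 0.15 N m; stays where it is left.
- knob_grip (a point): Centre of the red knob's bar grip, on its axis, in the jig's frame at x = +67, y = +3, z = 67.5 mm. The bar is 44 mm long, 14 mm thick, 30 mm tall (from 15 mm below to 15 mm above this point). At joint value 0 the bar lies along the jig's x, its white mark to -x.
- nest (a joint): How far the sprung brass nest (22 x 48 mm, at x = 0, y = 25 to 73 mm in the jig's frame, top at z = 29 mm when free) is pressed down, m: 0 free, about 0.004 with the guide plate fully home. Its spring pushes back with 6 N at 0 and 12 N at 0.004.
- screwdriver: Bystander: screwdriver with orange handle lying on the bench. Leave it alone.
- hammer: Bystander: small hammer lying on the bench. Leave it alone.
- glue_jar: Bystander: amber glass jar, 64 mm across, 85 mm tall, yellow cap. Leave it alone.
- bobbin: Bystander: blue bobbin, 40 mm across, 40 mm tall, standing. Leave it alone.
- collar: Bystander: brass ring, 44 mm across, 16 mm tall, lying flat. Leave it alone.
- rivet_tray: Bystander: blue open tray with one divider and some rivets, 100 x 140 x 40 mm. Leave it alone.
- bevel_block: Bystander: wooden block 50 x 90 x 30 mm. Leave it alone.
Mind the look-alikes: they are no part of the job. What is meant by the guide_plate is not green, purple or turquoise, and is the smaller of those in its own colour.

How it is judged:
By the outcome, as a careful person would: the job done as asked, in the order asked, and still so for the second after the job is handed in, while the arm keeps its last pose, push and grip.
It also fails if it takes over 45 s, if anything falls off the work surface, if the arm or the gripper's body presses on something with over 40 N, if the wrist force passes 120 N, or if a joint passes its speed limit or range.

## Working session

There is one attempt and no reset: what is moved stays moved. The work goes in short steps, Python scripts to look and compute and a tool call to move; the robot and the scene stay as the last step left them, time stands still between calls to the robot, and variables do not carry over. Pictures are saved under pics/ and viewed, at most 10 in all, crops included, and the job is handed in when it is done.

Besides the shell and the picture viewer there is one more tool, called after ">>>" as name(argument=value, ...), one argument or row to a line, values as JSON. drive_tool: Moves the arm, as the interface text tells. Its arguments: {"type":"object","properties":{"commands":{"type":"array","items":{"type":"number"}},"jaw":{"type":"number"},"newtons":{"type":"number"}},"required":["commands"]}

```bash
mkdir -p pics; cat > h.py <<'E'
import numpy as np, cv2
from scipy.spatial.transform import Rotation as R
from plant import telemetry, eyes, r
def snap(name,fn=None):
    s=telemetry.state(); c=eyes.camera(name)
    if fn: cv2.imwrite('pics/'+fn,c['img'][:,:,::-1])
    d=c['depth']; v,u=np.indices(d.shape)
    P=np.stack([(u-c['cx'])/c['fx']*d,(v-c['cy'])/c['fy']*d,d],-1)
    if name=='wrist':
        T=c['T_tool_cam']; P=P@T[:3,:3].T+T[:3,3]
        Rt=R.from_euler('xyz',s['ee_rot']).as_matrix(); P=P@Rt.T+s['tcp_pos']
    else:
        A=np.array(c['attitude'],float)
        Rc=A if A.shape==(3,3) else R.from_euler('xyz',A).as_matrix()
        P=P@Rc.T+np.array(c['eye'])
    return c,P,d>0
E
python3 - <<'E'
from h import *
print(telemetry.state())
for n in('top','side'):
    c,P,m=snap(n,n+'1.png'); print(n,c['eye'],c['attitude'],c['fx'])
    np.savez('/tmp/'+n,img=c['img'],P=P,m=m)
E
```

```text
{'clock': 0.0, 'qpos': array([-1.44030408e+00,  2.91265975e-01, -1.54135289e-01,  1.12668265e+00,
       -9.85830148e-06,  1.43153124e+00]), 'qd': array([ 0.00050532,  0.00040053, -0.00127457,  0.00087496,  0.00014523,
        0.00169422]), 'joint_efforts': array([-2.21121132e-03, -5.37143254e+01,  3.31374478e+01,  1.54691725e-02,
       -3.92426982e-04,  1.14026292e-05]), 'tcp_pos': array([ 0.13987219, -0.50557227,  0.23073638]), 'ee_rot': array([-3.14031616e+00, -1.68974154e-04,  2.69757225e-01]), 'contact_force': array([ 0.04733853, -0.0446516 ,  0.51496876]), 'ft_torque': array([-0.03394718,  0.0072053 ,  0.01729435]), 'grip_force': 0.0, 'finger_gap': 0.9999950348928113}
top [ 0.28466098 -0.00210513  1.64795673] [-2.98110322 -0.01390436 -1.54907049] 532.7417088857445
side [0.34815199 0.72895851 0.81924177] [-2.34363163  0.00946665 -2.89702378] 438.03478325356434
```

View pics/top1.png

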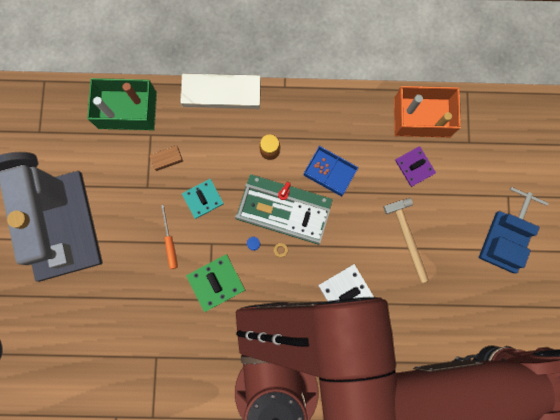

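View pics/side1.png

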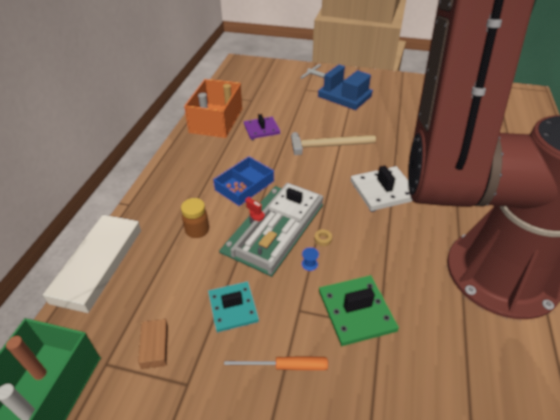

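The top view shows the jig at about (287,208), with the parked plate at its right end (305,217), the red knob at (285,190) and the brass nest at (264,209). So jig +y points image left, which is world +y. The larger white plate at (347,288) is a look-alike. Next I'll get coarse numbers.

```bash
python3 - <<'E'
from h import *
for n,(u0,u1,v0,v1) in {'top':(225,345,165,255),'side':(210,335,170,285)}.items():
    z=np.load('/tmp/%s.npz'%n); P=z['P'][v0:v1,u0:u1]; I=z['img'][v0:v1,u0:u1]; m=z['m'][v0:v1,u0:u1]
    h=cv2.cvtColor(I,cv2.COLOR_RGB2HSV).astype(int); H,S,V=h[...,0],h[...,1],h[...,2]
    red=((H<6)|(H>174))&(S>150)&(V>90)&m&(P[...,2]>.04)
    blk=(V<50)&m&(P[...,2]>.055)
    for k,q in(('red',red),('blk',blk)):
        p=P[q]; print(n,k,len(p),p.mean(0).round(4),p.min(0).round(4),p.max(0).round(4))
    q=m&(P[...,2]>.007)&(P[...,2]<.06)
    q=cv2.morphologyEx(q.astype(np.uint8),cv2.MORPH_OPEN,np.ones((3,3)))
    nn,l,st,_=cv2.connectedComponentsWithStats(q); i=1+st[1:,4].argmax()
    (cx,cy),wh,a=cv2.minAreaRect(P[l==i][:,:2].astype(np.float32)); print('jig',cx,cy,wh,a)
E
```

```text
top red 110 [ 0.5917 -0.012   0.0651] [ 0.5708 -0.0253  0.0404] [0.6179 0.0072 0.0887]
top blk 53 [ 0.5079 -0.0774  0.0792] [ 0.4886 -0.087   0.0695] [ 0.5284 -0.0691  0.0884]
jig 0.5482968091964722 -0.013593867421150208 (0.273406982421875, 0.151096373796463) 74.27511596679688
side red 218 [ 0.5941 -0.004   0.0621] [ 0.5706 -0.0223  0.0402] [0.6183 0.0101 0.0855]
side blk 116 [ 0.508  -0.0694  0.07  ] [ 0.4912 -0.0762  0.0554] [ 0.5249 -0.062   0.0825]
jig 0.5462236404418945 -0.011317595839500427 (0.27753621339797974, 0.15145161747932434) 74.1138916015625
```

>>> drive_tool(
  commands=[1, -0.75, -0.1, 0, 1, -0.75, -0.1, 0, 1, -0.75, -0.1, 0, 1, -0.75, -0.1, 0, 1, -0.75, -0.1, 0, 1, -0.75, -0.1, 0, 1, -0.75, -0.1, 0, 1, -0.75, -0.1, 0],
)

```text
clock: 1.1
tcp_pos: [0.263, -0.3456, 0.2475]
ee_rot: [3.141, -0.0, 0.271]
contact_force: [0.7, -0.1, -0.5]
finger_gap: 0.999
grip_force: 0.0
```

>>> drive_tool(
  commands=[1, -0.75, -0.1, 0, 1, -0.75, -0.1, 0, 1, -0.75, -0.1, 0, 1, -0.75, -0.1, 0, 1, -0.75, -0.1, 0, 1, -0.75, -0.1, 0, 1, -0.75, -0.1, 0, 1, -0.75, -0.1, 0],
)

```text
clock: 2.1
tcp_pos: [0.3846, -0.1873, 0.2636]
ee_rot: [3.142, -0.0, 0.271]
contact_force: [-0.6, -0.5, 0.4]
finger_gap: 1.0
grip_force: 0.0
```

>>> drive_tool(
  commands=[1, -0.75, -0.1, 0, 1, -0.75, -0.1, 0, 1, -0.75, -0.1, 0, 1, -0.75, -0.1, 0, 1, -0.75, -0.1, 0, 1, -0.75, -0.1, 0, 1, -0.75, -0.1, 0, 1, -0.75, -0.1, 0],
)

```text
clock: 3.1
tcp_pos: [0.5063, -0.029, 0.2796]
ee_rot: [-3.141, -0.0, 0.271]
contact_force: [-0.1, 0.5, -0.4]
finger_gap: 0.998
grip_force: 0.0
```

>>> drive_tool(
  commands=[0, 0, 0, -1, 0, 0, 0, -1, 0, 0, 0, -1, 0, 0, 0, -1, 0, 0, 0, -1, 0, 0, 0, -1, 0, 0, 0, -1, 0, 0, 0, -1],
)

```text
clock: 4.1
tcp_pos: [0.5058, -0.0297, 0.2795]
ee_rot: [-3.141, -0.0, 0.972]
contact_force: [-0.1, -0.4, 0.8]
finger_gap: 1.001
grip_force: 0.0
```

>>> drive_tool(
  commands=[0, 0, 0, -1, 0, 0, 0, -1, 0, 0, 0, -1, 0, 0, 0, -1, 0, 0, 0, -1, 0, 0, 0, -1, 0, 0, 0, -1, 0, 0, 0, -1],
)

```text
clock: 5.1
tcp_pos: [0.5058, -0.0297, 0.2795]
ee_rot: [-3.142, -0.0, 1.67]
contact_force: [0.6, -0.6, 0.2]
finger_gap: 1.0
grip_force: 0.0
```

>>> drive_tool(
  commands=[0, 0, 0, -1, 0, 0, 0, -1, 0, 0, 0, -1, 0, 0, 0, -1, 0, 0, 0, -1, 0, 0, 0, -1, 0, 0, 0, -1, 0, 0, 0, -1],
)

```text
clock: 6.1
tcp_pos: [0.5058, -0.0297, 0.2795]
ee_rot: [3.142, -0.0, 2.368]
contact_force: [0.7, 0.2, -1.2]
finger_gap: 0.999
grip_force: 0.0
```

>>> drive_tool(
  commands=[0, 0, 0, -1, 0, 0, 0, -1, 0, 0, 0, -1, 0, 0, 0, -1, 0, 0, 0, 0],
)

```text
clock: 6.72
tcp_pos: [0.506, -0.0299, 0.2795]
ee_rot: [3.141, -0.0, 2.714]
contact_force: [-0.0, -0.1, 1.4]
finger_gap: 0.998
grip_force: 0.0
```

```bash
python3 - <<'E'
from h import *
s=telemetry.state(); print(s['clock'],s['tcp_pos'],s['ee_rot'],s['qpos'])
c,P,m=snap('wrist','w1.png'); np.savez('/tmp/w1',img=c['img'],P=P,m=m)
E
```

```text
6.725 [ 0.50596937 -0.0299314   0.27950792] [ 3.14147087e+00 -6.10274672e-05  2.71366882e+00] [-2.03502132e-01  2.33619339e-01 -1.03206054e-01  1.23400333e+00
  1.32312143e-04  2.24421706e-01]
```

View pics/w1.png

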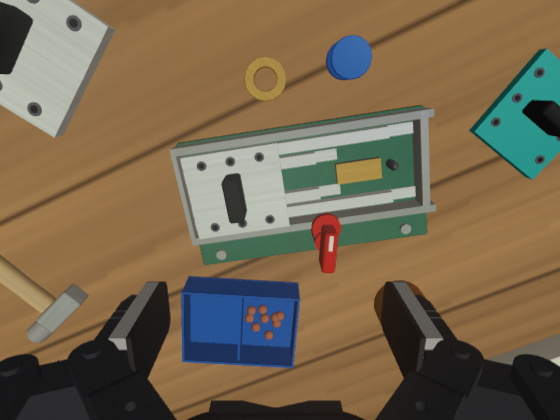

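The wrist view shows the whole jig: plate at (237,190), grip at (234,198), red bar from about (326,228) to (329,272), pin at (392,165), fences and walls clear.

```bash
cat >> h.py <<'E'
def masks(I,P,m):
    h=cv2.cvtColor(I,cv2.COLOR_RGB2HSV).astype(int); H,S,V=h[...,0],h[...,1],h[...,2]
    return H,S,V
def rect(p): 
    (cx,cy),(w,h),a=cv2.minAreaRect(p[:,:2].astype(np.float32))
    if w<h: w,h,a=h,w,a+90
    return np.round([cx,cy,w,h,a if a<90 else a-180],4)
def big(q):
    n,l,st,_=cv2.connectedComponentsWithStats(q.astype(np.uint8)); return l==1+st[1:,4].argmax()
def an(I,P,m):
    H,S,V=masks(I,P,m); z=P[...,2]
    roi=m&(np.abs(P[...,0]-.55)<.17)&(np.abs(P[...,1]+.01)<.2)
    red=big(roi&((H<8)|(H>172))&(S>140)&(z>.04)); p=P[red]; zt=np.percentile(p[:,2],95)
    print('red ztop',zt.round(4),'rect',rect(p[p[:,2]>zt-.006]),'med',np.median(p[p[:,2]>zt-.006],0).round(4))
    blk=big(roi&(V<75)&(z>.06)&(z<.1)); p=P[blk]; zt=np.percentile(p[:,2],90)
    print('grip ztop',zt.round(4),'rect',rect(p[p[:,2]>zt-.005]))
    q=big(roi&(S<70)&(V>150)&(z>.041)&(z<.052)); print('plate',rect(P[q]),np.median(P[q],0).round(4))
    q=big(cv2.morphologyEx((roi&(z>.033)&(z<.041)).astype(np.uint8),cv2.MORPH_OPEN,np.ones((2,2)))); print('fence',rect(P[q]),np.median(P[q],0).round(4))
    q=big(cv2.morphologyEx((roi&(z>.006)&(z<.06)).astype(np.uint8),cv2.MORPH_OPEN,np.ones((3,3)))); print('all',rect(P[q]))
    q=roi&(H>12)&(H<30)&(S>120)&(V>120)&(z>.022)&(z<.036)
    if q.any(): print('nest',rect(P[big(q)]),np.median(P[big(q)],0).round(4))
E
python3 - <<'E'
from h import *
z=np.load('/tmp/w1.npz'); I,P,m=z['img'],z['P'],z['m']; an(I,P,m)
for u,v in((434,110),(436,208),(173,148),(190,243),(427,110),(428,206),(392,165),(283,143),(290,225)): print(u,v,P[v,u].round(4))
E
```

```text
red ztop 0.0835 rect [ 5.97700e-01 -1.16000e-02  4.36000e-02  1.40000e-02 -2.66571e+01] med [ 0.599  -0.0129  0.0824]
grip ztop 0.0812 rect [ 5.09900e-01 -7.63000e-02  4.34000e-02  1.58000e-02 -1.58282e+01]
plate [ 0.5102 -0.0767  0.1002  0.0904 74.3709] [ 0.5066 -0.0711  0.0465]
fence [5.19000e-01 1.80000e-03 2.97100e-01 1.68600e-01 7.41177e+01] [0.5179 0.0222 0.0373]
all [ 5.47900e-01 -1.00000e-02  2.72500e-01  1.49900e-01  7.41426e+01]
nest [5.46500e-01 5.06000e-02 4.81000e-02 2.22000e-02 7.48332e+01] [0.5463 0.0506 0.0294]
434 110 [5.257e-01 1.533e-01 2.000e-04]
436 208 [0.6351 0.1218 0.0021]
173 148 [ 0.442  -0.1177  0.0346]
190 243 [ 0.5536 -0.1669  0.001 ]
427 110 [0.5142 0.1334 0.0388]
428 206 [0.6121 0.1046 0.0378]
392 165 [0.5547 0.0848 0.032 ]
283 143 [ 0.4862 -0.0116  0.0248]
290 225 [ 0.5703 -0.041   0.0368]
```

>>> drive_tool(
  commands=[0, 0, 0, 0.44, -0.93, 0.72, 1, 0, -0.93, 0.72, 1, 0, -0.93, 0.72, 1, 0, -0.93, 0.72, 1, 0, 0, 0, 0.9, 0, 0, 0, 0.9, 0, 0, 0, 0, 0],
  jaw=0.4,
)

```text
clock: 7.78
tcp_pos: [0.5978, -0.0125, 0.1622]
ee_rot: [-3.141, -0.003, 2.674]
contact_force: [0.6, 0.1, -0.0]
finger_gap: 0.599
grip_force: 0.0
```

```bash
python3 - <<'E'
from h import *
c,P,m=snap('wrist','w2.png'); s=telemetry.state(); print(s['clock'],s['tcp_pos'],s['ee_rot'],s['qpos'],s['finger_gap'])
an(c['img'],P,m)
E
```

```text
7.825 [ 0.59847822 -0.01267177  0.16323031] [-3.14130919e+00 -9.93497235e-04  2.67395888e+00] [-1.43280986e-01  4.73436882e-01 -6.13384352e-02  1.03705304e+00
  4.79402517e-05  3.24352625e-01] 0.5990611527481099
red ztop 0.0836 rect [ 5.98400e-01 -1.15000e-02  4.36000e-02  1.38000e-02 -2.72531e+01] med [ 0.5993 -0.0122  0.0827]
grip ztop 0.0812 rect [  0.5106  -0.076    0.0429   0.0163 -15.8914]
plate [ 0.5101 -0.0769  0.1013  0.0903 74.2782] [ 0.5069 -0.0671  0.0466]
fence [ 5.35200e-01 -9.20000e-03  3.10000e-01  1.20000e-01  7.41644e+01] [0.5179 0.0212 0.0375]
all [ 5.49300e-01 -1.05000e-02  2.73100e-01  1.48100e-01  7.41351e+01]
nest [5.46800e-01 5.06000e-02 4.80000e-02 2.17000e-02 7.42568e+01] [0.5466 0.0508 0.0296]
```

>>> drive_tool(
  commands=[0, 0.05, 0.9, 0, 0, 0, 0.9, 0, 0, 0, 0.9, 0, 0, 0, 0.9, 0, 0, 0, 0.9, 0, 0, 0, 0.9, 0, 0, 0, 0, 0],
)

```text
clock: 8.7
tcp_pos: [0.599, -0.012, 0.0552]
ee_rot: [-3.141, -0.001, 2.674]
contact_force: [-0.2, 0.3, 0.4]
finger_gap: 0.6
grip_force: 0.0
```

>>> drive_tool(
  commands=[0, 0, 0, 0, 0, 0, 0, 0, 0, 0, 0, 0, 0, 0, 0, 0],
  jaw=1,
  newtons=50,
)

```text
clock: 9.2
tcp_pos: [0.6, -0.0129, 0.0566]
ee_rot: [-3.141, 0.002, 2.674]
contact_force: [-2.3, -2.0, 6.0]
finger_gap: 0.158
grip_force: 49.0
```

>>> drive_tool(
  commands=[0, 0, 0, 1, 0, 0, 0, 1, 0, 0, 0, 1, 0, 0, 0, 1, 0, 0, 0, 1, 0, 0, 0, 1, 0, 0, 0, 1],
)

```text
clock: 10.07
tcp_pos: [0.5997, -0.0131, 0.0566]
ee_rot: [-3.142, 0.002, 2.061]
contact_force: [-2.2, -4.4, 6.7]
finger_gap: 0.155
grip_force: 49.1
```

>>> drive_tool(
  commands=[0, 0, 0, 1, 0, 0, 0, 1, 0, 0, 0, 1, 0, 0, 0, 1, 0, 0, 0, 1, 0, 0, 0, 1, 0, 0, 0, 0.7, 0, 0, 0, 0],
)

```text
clock: 11.08
tcp_pos: [0.5993, -0.0133, 0.0566]
ee_rot: [3.141, 0.002, 1.478]
contact_force: [-5.5, -4.1, 8.2]
finger_gap: 0.153
grip_force: 49.3
```

```bash
python3 - <<'E'
from plant import telemetry
s=telemetry.state(); print(s['tcp_pos'],s['ee_rot'],s['qpos'],s['ft_torque'],s['contact_force'])
E
```

```text
[ 0.59931399 -0.01325224  0.05658989] [3.14119085e+00 2.01954219e-03 1.47758021e+00] [-0.14293245  0.57402791 -0.19780863  0.79845811 -0.00199708  1.52107908] [-0.93209575  0.99761548 -0.10469098] [-5.53412473 -4.08393347  8.1582696 ]
```

>>> drive_tool(
  commands=[0, 0, 0, 0.6, 0, 0, 0, 0, 0, 0, 0, 0],
)

```text
clock: 11.45
tcp_pos: [0.5993, -0.0133, 0.0566]
ee_rot: [3.141, 0.002, 1.428]
contact_force: [-6.0, -5.4, 8.9]
finger_gap: 0.155
grip_force: 57.7
```

```bash
python3 - <<'E'
from plant import telemetry
s=telemetry.state(); print(s['ee_rot'],s['ft_torque'],s['contact_force'])
E
```

```text
[3.14106219e+00 2.36374058e-03 1.42800919e+00] [-1.06511798  1.05949421  1.30810231] [-6.04513432 -5.39802606  8.89213746]
```

>>> drive_tool(
  commands=[0, 0, 0, 0, 0, 0, 0, 0, 0, 0, -1, 0, 0, 0, -1, 0, 0, 0, -1, 0, 0, 0, -1, 0, 0, 0, -1, 0, 0, 0, -0.5, 0],
  jaw=0.4,
)

```text
clock: 12.45
tcp_pos: [0.6, -0.0122, 0.1664]
ee_rot: [3.14, -0.0, 1.427]
contact_force: [-0.1, -1.0, -0.2]
finger_gap: 0.601
grip_force: 0.0
```

```bash
python3 - <<'E'
from h import *
c,P,m=snap('wrist','w3.png'); s=telemetry.state(); print(s['clock'],s['tcp_pos'],s['ee_rot'],s['qpos'],s['finger_gap'])
an(c['img'],P,m)
E
```

```text
12.5 [ 0.60029885 -0.01226958  0.16714637] [ 3.13926694e+00 -1.14928591e-04  1.42691525e+00] [-1.42211092e-01  4.71217321e-01 -5.41867590e-02  1.04306635e+00
  1.11044222e-04  1.57246657e+00] 0.6011871941187602
red ztop 0.0836 rect [ 5.98900e-01 -1.14000e-02  4.38000e-02  1.39000e-02  8.34174e+01] med [ 0.5987 -0.0126  0.0827]
grip ztop 0.0809 rect [ 4.99400e-01 -7.24000e-02  1.92000e-02  1.61000e-02 -1.71782e+01]
plate [ 0.5101 -0.0767  0.1014  0.0905 74.3501] [ 0.513  -0.0529  0.0466]
fence [ 5.28600e-01 -1.90000e-02  3.09300e-01  1.11400e-01  7.42215e+01] [0.5464 0.0594 0.0375]
all [ 5.49300e-01 -1.02000e-02  2.72200e-01  1.48700e-01  7.41834e+01]
nest [5.47000e-01 5.06000e-02 4.79000e-02 2.26000e-02 7.44592e+01] [0.5473 0.0516 0.0296]
```

View pics/w3.png

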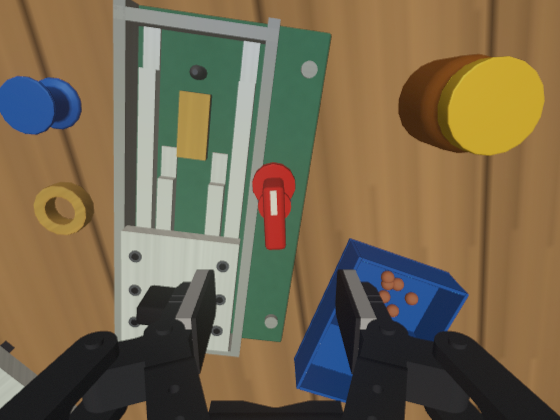

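The bar now points along 83.4°, which is θ≈1.40, so the knob is at its stop. Bar centre is at about (274,213), the plate edge is at y≈232 and the slideway is clear. Now I'll turn and move over the grip.

>>> drive_tool(
  commands=[0, 0, 0, -1, 0, 0, 0, -1, 0, 0, 0, -1, 0, 0, 0, -1, 0, 0, 0, -1, 0, 0, 0, -1, 0, 0, 0, -1, 0, 0, 0, -1],
)

```text
clock: 13.5
tcp_pos: [0.5991, -0.0121, 0.1645]
ee_rot: [-3.141, -0.001, 2.128]
contact_force: [-0.9, 0.3, 0.6]
finger_gap: 0.601
grip_force: 0.0
```

>>> drive_tool(
  commands=[0, 0, 0, -1, 0, 0, 0, -1, 0, 0, 0, -1, 0, 0, 0, -1, 0, 0, 0, -1, 0, 0, 0, -1, 0, 0, 0, -1, 0, 0, 0, -1],
)

```text
clock: 14.5
tcp_pos: [0.5991, -0.0121, 0.1645]
ee_rot: [-3.142, -0.001, 2.826]
contact_force: [-0.5, 0.0, -0.0]
finger_gap: 0.6
grip_force: 0.0
```

>>> drive_tool(
  commands=[0, 0, 0, -0.5, 0.69, -0.865, 0, 0, 0.69, -0.865, 0, 0, 0.69, -0.865, 0, 0, 0.69, -0.865, 0, 0, 0.69, -0.865, 0, 0, 0, 0, 0, 0, 0, 0, 0, 0],
)

```text
clock: 15.5
tcp_pos: [0.51, -0.0766, 0.1651]
ee_rot: [3.141, 0.0, 2.867]
contact_force: [0.3, -0.8, 0.5]
finger_gap: 0.595
grip_force: 0.0
```

```bash
python3 - <<'E'
from h import *
c,P,m=snap('wrist','w4.png'); s=telemetry.state(); print(s['clock'],s['tcp_pos'],s['ee_rot'],s['qpos'],s['finger_gap'])
an(c['img'],P,m)
E
```

```text
15.55 [ 0.51012696 -0.0764668   0.16514173] [3.14136393e+00 2.20185092e-04 2.86708889e+00] [-2.90738557e-01  3.21132263e-01 -2.92560826e-01  9.56886795e-01
  2.32268556e-04 -1.62347937e-02] 0.6019594256545967
red ztop 0.0833 rect [ 5.59300e-01 -1.33000e-02  1.02500e-01  2.71000e-02  1.36757e+01] med [ 0.5948 -0.0076  0.0824]
grip ztop 0.0811 rect [ 5.09500e-01 -7.67000e-02  4.33000e-02  1.48000e-02 -1.63775e+01]
plate [ 0.5105 -0.0767  0.1003  0.0906 74.2935] [ 0.5055 -0.0736  0.0465]
fence [5.30700e-01 7.10000e-03 3.09300e-01 1.56400e-01 7.40267e+01] [0.5189 0.0179 0.0374]
all [ 5.48100e-01 -9.70000e-03  2.73300e-01  1.49800e-01  7.40691e+01]
nest [5.46800e-01 5.07000e-02 4.86000e-02 2.20000e-02 7.44811e+01] [0.5464 0.0506 0.0295]
```

>>> drive_tool(
  commands=[0, 0, 0.93, 0, 0, 0, 0.93, 0, 0, 0, 0.93, 0, 0, 0, 0.93, 0, 0, 0, 0.93, 0, 0, 0, 0.93, 0, 0, 0, 0, 0],
)

```text
clock: 16.42
tcp_pos: [0.5089, -0.0761, 0.0525]
ee_rot: [3.141, -0.003, 2.868]
contact_force: [-0.3, -0.2, 0.5]
finger_gap: 0.602
grip_force: 0.0
```

>>> drive_tool(
  commands=[0, 0, 0, 0, 0, 0, 0, 0, 0, 0, 0, 0, 0, 0, 0, 0],
  jaw=1,
  newtons=60,
)

```text
clock: 16.92
tcp_pos: [0.5103, -0.0768, 0.0546]
ee_rot: [3.141, 0.002, 2.867]
contact_force: [-0.7, 1.1, 6.4]
finger_gap: 0.173
grip_force: 59.2
```

>>> drive_tool(
  commands=[0, 0.6, 0, 0, 0, 0.8, 0, 0, 0, 0.8, 0, 0, 0, 0.8, 0, 0, 0, 0.8, 0, 0, 0, 0.4, 0, 0, 0, 0, 0, 0],
)

```text
clock: 17.8
tcp_pos: [0.5334, 0.0044, 0.0547]
ee_rot: [3.141, 0.002, 2.867]
contact_force: [0.2, 1.9, 4.7]
finger_gap: 0.174
grip_force: 59.2
```

>>> drive_tool(
  commands=[0, 0.6, 0, 0, 0, 0.6, 0, 0, 0, 0.6, 0, 0, 0, 0.4, 0, 0, 0, 0.2, 0, 0, 0, 0, 0, 0],
)

```text
clock: 18.55
tcp_pos: [0.5461, 0.05, 0.0545]
ee_rot: [-3.141, 0.002, 2.867]
contact_force: [0.3, -1.7, 6.3]
finger_gap: 0.176
grip_force: 59.3
```

>>> drive_tool(
  commands=[0, 0.1, 0, 0, 0, 0.1, 0, 0, 0, 0, 0, 0],
)

```text
clock: 18.92
tcp_pos: [0.5463, 0.0544, 0.0534]
ee_rot: [3.141, -0.0, 2.867]
contact_force: [0.7, -0.9, -4.6]
finger_gap: 0.175
grip_force: 58.5
```

>>> drive_tool(
  commands=[0, 0.08, 0.05, 0, 0, 0.07, 0, 0, 0, 0, 0, 0],
)

```text
clock: 19.3
tcp_pos: [0.5471, 0.0572, 0.0526]
ee_rot: [3.142, -0.0, 2.867]
contact_force: [-0.3, 0.0, -3.6]
finger_gap: 0.177
grip_force: 58.5
```

>>> drive_tool(
  commands=[-0.05, 0, 0.1, 0, 0, 0, 0.1, 0, 0, 0, 0, 0],
)

```text
clock: 19.68
tcp_pos: [0.5484, 0.0567, 0.0489]
ee_rot: [3.141, 0.0, 2.867]
contact_force: [-1.7, -0.1, 3.3]
finger_gap: 0.176
grip_force: 59.5
```

>>> drive_tool(
  commands=[0, 0, 0.1, 0, 0, 0, 0.05, 0, 0, 0, 0, 0],
)

```text
clock: 20.05
tcp_pos: [0.5484, 0.0567, 0.0461]
ee_rot: [3.141, 0.001, 2.867]
contact_force: [-2.3, 0.6, 6.7]
finger_gap: 0.17
grip_force: 60.0
```

>>> drive_tool(
  commands=[0, 0, 0.1, 0, 0, 0, 0.1, 0, 0, 0, 0, 0],
  newtons=80,
)

```text
clock: 20.42
tcp_pos: [0.5485, 0.0567, 0.0456]
ee_rot: [3.141, 0.002, 2.867]
contact_force: [-17.2, -0.7, 51.1]
finger_gap: 0.169
grip_force: 89.7
```

```bash
python3 - <<'E'
from h import *
c,P,m=snap('wrist','w5.png'); s=telemetry.state(); print(s['clock'],s['tcp_pos'],s['contact_force'],s['ft_torque'],s['grip_force'])
z=P[...,2]; O=np.array([.5335,.0036]); a=np.radians(-15.8)
x=(P[...,0]-O[0])*np.cos(a)+(P[...,1]-O[1])*np.sin(a); y=-(P[...,0]-O[0])*np.sin(a)+(P[...,1]-O[1])*np.cos(a)
H,S,V=masks(c['img'],P,m)
f=lambda x0,x1,y0,y1:m&(x>x0)&(x<x1)&(y>y0)&(y<y1)
for n,q in dict(pl=f(-.04,.04,.08,.1)&(V>140)&(z>.025)&(z<.06),pr=f(-.04,.04,.01,.03)&(V>140)&(z>.025)&(z<.06),pxm=f(-.041,-.034,.01,.1)&(z>.025),pxp=f(.034,.041,.01,.1)&(z>.025),fm=f(-.052,-.049,-.1,.1)&(z>.03)&(z<.05),fp=f(.049,.052,-.1,.1)&(z>.03)&(z<.05)).items():
    print(n,q.sum(),np.median(z[q]).round(4) if q.any() else '')
E
```

```text
20.475 [0.54849561 0.05669811 0.0455243 ] [-17.04364264   0.3502969   51.24872693] [-0.01383458  3.66371217 -0.01283405] 89.72844958305359
pl 5330 0.0375
pr 5460 0.0375
pxm 3417 0.0377
pxp 0 
fm 2757 0.0376
fp 623 0.0376
```

View pics/w5.png

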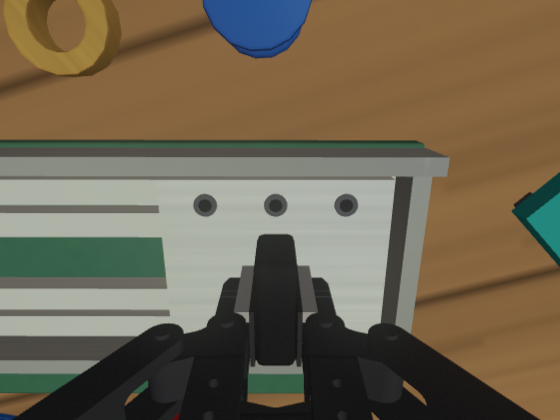

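The plate is flush: its top is at 37.5 mm and the fences are at 37.6 mm. In the image its upper edge meets the fence at y≈178. The 51 N push is more than needed, so I'll ease it.

>>> drive_tool(
  commands=[0, 0, -0.07, 0, 0, 0, 0, 0, 0, 0, 0, 0],
)

```text
clock: 20.85
tcp_pos: [0.5484, 0.0567, 0.0456]
ee_rot: [3.141, 0.002, 2.867]
contact_force: [-11.4, 0.1, 33.5]
finger_gap: 0.168
grip_force: 86.8
```

```bash
python3 - <<'E'
from h import *
s=telemetry.state(); print(s['clock'],s['tcp_pos'],s['contact_force'],s['ft_torque'])
c,P,m=snap('wrist'); z=P[...,2]
print([np.median(z[a:b,u:v]).round(4) for a,b,u,v in((225,260,180,230),(225,260,320,380),(160,172,150,400),(320,335,335,350),(345,385,170,185))])
c,P,m=snap('side')
H,S,V=masks(c['img'],P,m); q=big(m&((H<8)|(H>172))&(S>140)&(P[...,2]>.07)&(abs(P[...,0]-.6)<.05)&(abs(P[...,1]+.01)<.06)); print('knob',rect(P[q]))
E
```

```text
20.85 [0.54844003 0.05672032 0.04559883] [-11.358836     0.07894407  33.48184558] [-0.07480502  2.40394011 -0.05739007]
[np.float64(0.0375), np.float64(0.0375), np.float64(0.0375), np.float64(0.0917), np.float64(0.1015)]
knob [ 5.99800e-01  9.00000e-03  1.29000e-02  2.80000e-03 -1.61237e+01]
```

```bash
python3 -c "
from plant import r; print(r.finish_job())"
```

```text
the job is handed in; nothing more can be done
None
```

The knob was turned clockwise to its stop, and the plate was slid along the rails onto the pin and pressed flush with the fences; I handed the job in at about 21 s with it still held down at about 33 N, and no verdict was returned.

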